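Creep the camera onto the sauce bottle

TASK

The remote guests want to see the red sauce next. On the camera console, first turn the pan-speed knob anticlockwise all the way to its stop (slowest), so that the picture moves smoothly; then push the joystick over to the side to which the camera must turn and hold it there until the lens looks straight at the square red sauce bottle, and let the stick spring back to its centre. Do not touch the camera itself, and do not shift the bottle, the jars or the tea can.

Things in the scene. Friction and masses are not known exactly. Their poses are not given: they have to be found in the camera images.
- console: Dark grey console fixed on the table, 200 mm deep (x), 340 wide (y). Flat panel 45 mm above the table; a sloping screen strip along the back, up to 68 mm high, begins 45 mm beyond the centre. Origin: centre of its underside; x away from the operator (robot), y to the operator's left, z up. Knob on the left half, joystick on the right, 190 mm apart; the flat keys between do nothing here.
- speed (a joint): Pan-speed knob, rad: 0 = fully anticlockwise seen from above, at the stop (slowest); grows clockwise to 4.9 (fastest). Stiff by friction (about 0.035 N m), stays where it is left. Starts between 1.1 and 2.5. Turning it does not itself move the camera.
- speed_grip (a point): On the knob's vertical axis, at grip height, 82 mm above the table. A black bar to turn it by, 38 mm long, 14 thick, from 59 to 89 mm above the table, stands on a 40 mm skirt on an aluminium disc (64 mm across, top at 51 mm). The frame turns with the knob: x along the bar, z up; a white line on the bar's top marks its pointer end (-x). Printed ticks around it grow from slow to fast.
- stick_pan (a joint): Joystick's sideways lean, rad: 0 upright, positive = to the operator's left (console +y), stops at +-0.42. Spring-centred, about 0.5 N m per rad (some 3 N at the head at full lean); springs back upright once let go. Fore and aft it leans against a like spring, which does nothing here (camera tilt is locked).
- stick_head (a point): Centre of the joystick's black pear-shaped head, 35 mm across at the thickest; its underside is 22 mm below this point, its top 16 mm above; below it a thin steel stem with a rubber boot. It swings about a pivot 68 mm below this point (47 mm above the table).
- stick_centre (a point): Fixed point on the console where the centre of the joystick's head is when the stick stands upright, 115 mm above the table; axes as the console's.
- pan (a joint): Pan of the camera's white head, rad: positive = to its own left (anticlockwise from above), stops at +-1.0. It turns only while the stick is held over: stick left turns it left (+), right turns it right. It stands still below about 0.1 rad of lean; above, its speed grows with the lean to about 0.2 rad/s at full lean (0.15 far to the side). It stops within about 0.03 rad once the stick is let go.
- lens (a point): Centre of the camera's front glass, 117 mm above the table, 70 mm before the pan axis. x is the line of sight (level), y to the camera's left, z up. The camera (dark round base 136 mm across, white head 136 wide, 160 high, orange stripe on the crown, orange lens ring) is fixed to the left of the console, back to the robot. Do not touch it.
- sauce_mid (a point): Centre, half-way up, of the square red sauce bottle: 60 x 60 mm, 130 mm high, black cap. It stands about 0.25 to 0.3 m from the lens, off to the left or to the right of where the camera looks at first. Leave it alone.
- turmeric: Yellow turmeric jar with a black lid, 58 mm diameter, 100 mm high, in front of the camera on the side where the sauce is not; origin at the centre of its foot. Leave it alone.
- tea: Dark green tea can, 80 mm diameter, 130 mm high, in front of the camera between the sauce and the turmeric; origin at the centre of its foot. Leave it alone.
- spice: Brown spice jar with a black lid, 52 mm diameter, 85 mm high, behind the console; origin at the centre of its foot. Leave it alone.

How it is judged:
By the outcome, as a careful person would: the job done as asked, in the order asked, and still so for the second after the job is handed in, with the robot touching nothing.
It also fails if it takes over 58 s, if anything falls off the work surface, if the arm or the gripper's body presses on something with over 40 N, if the wrist force passes 120 N, or if a joint passes its speed limit or range.

ROBOT

A 6-joint arm with a two-finger parallel gripper is mounted at the origin on the work surface. World frame = base frame: x ahead of the robot, y to its left, z up, the work surface at z = 0. Lengths are in m, angles in rad, forces in N, time in s.
With the tool pointing down it reaches from about 0.325 to 0.9 m from the base axis. Payload 6.1 kg.
Tool frame: the origin (TCP) lies between the finger pads; the fingertips stand manip.tip_extent ahead of it and the grasp point (between the pads) lies 11 mm behind it (manip.tip_extent is the distance from the TCP to the fingertips, in m); z points along the fingers, y is the direction in which the jaws open and shut (so a half turn about z gives the same grasp; the last joint's range is limited). The gripper opens to 85 mm and grips with 20 to 120 N. Pads are 22 mm wide; open, the fingers measure 114 mm over their backs; the gripper's body (76 mm by 85 mm) begins 54 mm behind the grasp point. The pads swing forward as they close: fully open they stand 13 mm farther back than shut.
Start: joints at [-1.345, 0.22, 1.526, -0, 1.395, -0.126], TCP at [0.215, -0.587, 0.239] pointing down, gripper open.
Joint ranges: [-2.98, 2.98], [-0.91, 2.08], [0.09, 2.57], [-1.24, 4.39], [0.2, 2.65], [-2.68, 2.68]. Speed limits (rad/s): [2.57, 2.57, 3.01, 3.14, 3.14, 3.14].

INTERFACE

Orientations are given as a unit quaternion [x, y, z, w].
In Python, from plant import manip, get_image, calibration gives the robot as it stands. The module is installed in compiled form; this text tells all that it offers.
- The arm moves only by the tool move_arm, never from a script. Its argument "increments" is a list of rows, each an object with "travel": the shift along the tool's x, y, z scaled (see below), a list of three; "spin": the turn about the tool's z scaled (see below); "claw": the opening, from 0 (shut) to 1 (fully open). A call has exactly 10 rows; each row shifts and turns the commanded pose from where the row before left it, along the tool's axes as they then stand; what a row does not reach is not made up. The controller multiplies each number of a shift by 50 mm and each number of a turn by 10 degrees. A row lasts 1/8 s, in which the tool goes at most 62.5 mm and 10.7 degrees, less where a joint would pass 70% of its speed; a pose out of reach is approached as far as the arm can. A call with a number of a shift or a turn outside -1 to 1 is refused whole. A call with a gripper value outside its range is refused whole. The fingers move at their own pace and stop on an object; "grip_force" is the grip in N (left out, the last holds). Time passes only in rows, so rows that do not move let the fingers close, or fill a call up. It gives the time, the measured TCP pose, the force and the opening at its end, in the units of the state.
- manip.read_state(): the state, without advancing time (a new reading comes with each control period).
- get_image(name): name is "side" or "top" or "wrist"; returns the picture (480x640x3 uint8, red, green, blue); there is no depth.
- calibration(name): a dict with "mtx" (3x3 intrinsics, pixels), "k1" (the pictures are not rectified: a ray, as slopes to the right and down, at radius r is drawn at 1 + k1 r^2 times it, then the intrinsics apply), "xyz" and "attitude" of the camera in the world. Camera axes: x right, y down, z forward; pixel columns grow to the right and rows downward; lengths in m; the calibration is good to about 2 mm. A picture is of the moment at which its call begins: read the wrist's pose just before it. calibration takes no time and is no camera call; for the wrist camera it gives the pose at the moment of the call.
- manip.finish_job(): hands the job in, once; it reports no verdict.
The state is a dict: "time_s": time; "joint_pos": joint angles; "qd": joint speeds; "joint_efforts": joint torques, N m; "tool_pos": TCP position; "eef_rot": TCP orientation; "wrist_force": force on the tool from outside, world axes, zero at the start; "ft_torque": the same for the moment, N m; "finger_gap": finger opening in m.
Only numpy, scipy, OpenCV 4.12 (cv2) and the standard library are available. Lean on these libraries where they do the work, as an engineer would, in place of code of your own. Each camera call takes 0.05 s, during which the arm holds its last target. There are 200 camera calls.

## Working session

There is one attempt and no reset: what is moved stays moved. The work goes in short steps, Python scripts to look and compute and a tool call to move; the robot and the scene stay as the last step left them, time stands still between calls to the robot, and variables do not carry over. Pictures are saved under pics/ and viewed, about 8 in all and at most 12, crops included, and the job is handed in when it is done.

Besides the shell and the picture viewer there is one more tool, called by a JSON object that holds its "name" and its "arguments". move_arm: Moves the arm, as the interface text tells. Its arguments: {"type":"object","properties":{"increments":{"type":"array","items":{"type":"object","properties":{"travel":{"type":"array","items":{"type":"number"}},"spin":{"type":"number"},"claw":{"type":"number"}}}},"grip_force":{"type":"number"}},"required":["increments"]}

```bash
mkdir -p pics
python3 - <<'E'
from plant import manip,get_image,calibration
import cv2
s=manip.read_state();print({k:s[k] for k in('time_s','tool_pos','eef_rot','finger_gap')},manip.tip_extent)
for n in('top','side'):
    print(n,calibration(n)); cv2.imwrite(f'pics/{n}0.png',get_image(n)[:,:,::-1])
E
```

```text
{'time_s': 0.0, 'tool_pos': array([ 0.21523487, -0.58616592,  0.23823207]), 'eef_rot': array([ 9.84567993e-01,  1.74999970e-01, -4.51277310e-05, -9.35671204e-04]), 'finger_gap': 0.0856150427496701} 0.008
top {'mtx': array([[470.95535711,   0.        , 317.65768913],
       [  0.        , 470.95535711, 245.22162168],
       [  0.        ,   0.        ,   1.        ]]), 'k1': 0.04195009895068721, 'xyz': array([ 0.37378971, -0.06800732,  0.99889402]), 'attitude': array([-0.70426457,  0.70691754, -0.04182816,  0.05029337])}
side {'mtx': array([[483.58279924,   0.        , 320.75237602],
       [  0.        , 483.58279924, 235.87570465],
       [  0.        ,   0.        ,   1.        ]]), 'k1': 0.008862028043009052, 'xyz': array([0.39899611, 0.79020718, 0.76963755]), 'attitude': array([-0.04609259,  0.90134541, -0.42951344,  0.03114678])}
```

View pics/top0.png

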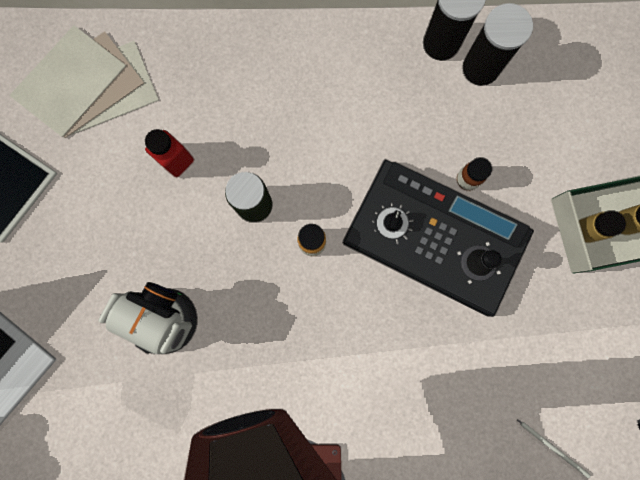

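View pics/side0.png

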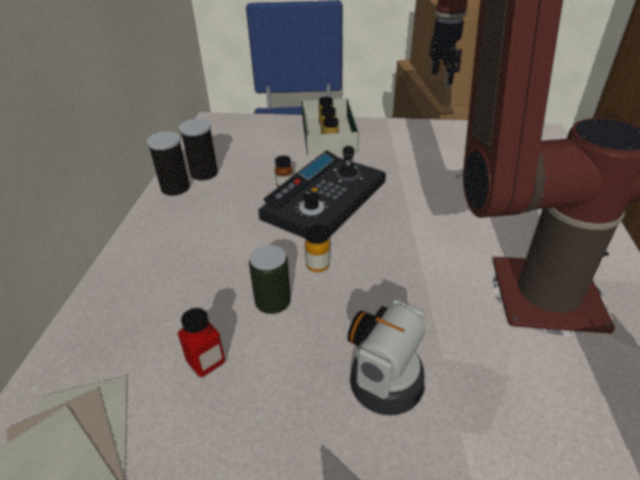

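The top view shows the knob at about (393,222) and the stick head at (490,257). The camera head is at (150,315), with the red sauce at (165,150), the tea at (247,190) and the turmeric at (311,238). The sauce is to the left of where the camera looks.

```bash
cat > h.py <<'E'
import numpy as np,cv2
from scipy.spatial.transform import Rotation as R
from plant import manip,get_image,calibration
def ray(c,u,v):
    K=c['mtx'];d=np.array([(u-K[0,2])/K[0,0],(v-K[1,2])/K[1,1]]);p=d.copy()
    for _ in range(20): p=d/(1+c['k1']*(p@p))
    return np.array(c['xyz']),R.from_quat(c['attitude']).apply([*p,1])
def onz(c,u,v,z):
    o,d=ray(c,u,v);return o+d*(z-o[2])/d[2]
def proj(c,P):
    p=R.from_quat(c['attitude']).inv().apply(np.array(P)-c['xyz']);s=p[:2]/p[2];s=s*(1+c['k1']*(s@s))
    return c['mtx'][:2,:2]@s+c['mtx'][:2,2]
def tri(c1,p1,c2,p2):
    o,d=ray(c1,*p1);q,e=ray(c2,*p2);t=np.linalg.lstsq(np.c_[d,-e],q-o,rcond=None)[0]
    a,b=o+d*t[0],q+e*t[1];return (a+b)/2,np.linalg.norm(a-b)
E
python3 - <<'E'
from h import *
T=cv2.imread('pics/top0.png');S=cv2.imread('pics/side0.png')
a=cv2.resize(T[150:325,340:540],(800,700)[:2],interpolation=cv2.INTER_CUBIC)
cv2.imwrite('pics/con.png',cv2.resize(T[155:320,340:540],(720,594),interpolation=cv2.INTER_CUBIC))
b=cv2.resize(T[270:370,90:210],(400,333),interpolation=cv2.INTER_CUBIC);d=cv2.resize(S[290:420,330:450],(400,433),interpolation=cv2.INTER_CUBIC)
o=np.zeros((433,800,3),np.uint8);o[:333,:400]=b;o[:,400:]=d;cv2.imwrite('pics/cam.png',o)
# bottle caps, sauce
c=calibration('top')
hsv=cv2.cvtColor(T,cv2.COLOR_BGR2HSV)
m=((hsv[...,0]<8)|(hsv[...,0]>172))&(hsv[...,1]>150)&(hsv[...,2]>60)
n,l,st,ce=cv2.connectedComponentsWithStats(m.astype(np.uint8))
for i in range(1,n):
    if st[i,4]>60: print(st[i],ce[i])
c_=onz(c,393,222,.08);print('knob',c_,'stick',onz(c,491,257,.131))
E
```

```text
[145 131  48  46 806] [173.57320099 157.59181141]
[434 192  11   9  63] [439.11111111 196.15873016]
knob [ 0.53986336 -0.20607471  0.08      ] stick [ 0.46437192 -0.37564315  0.131     ]
```

View pics/con.png

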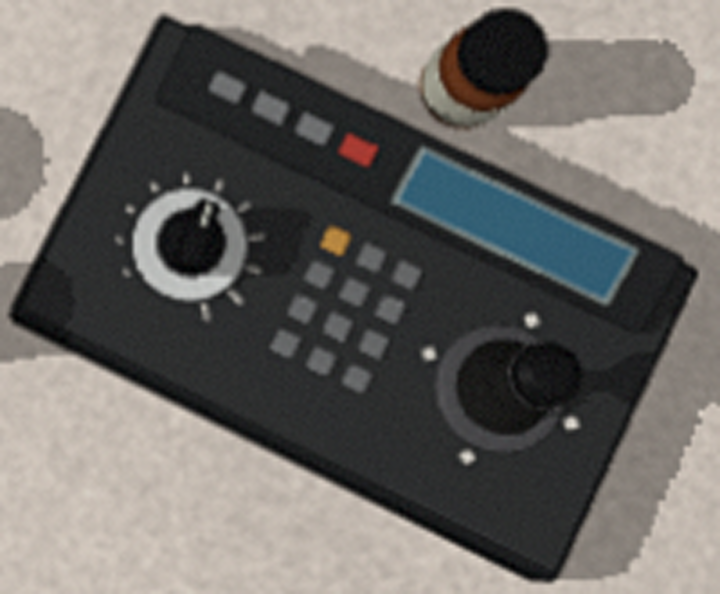

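View pics/cam.png

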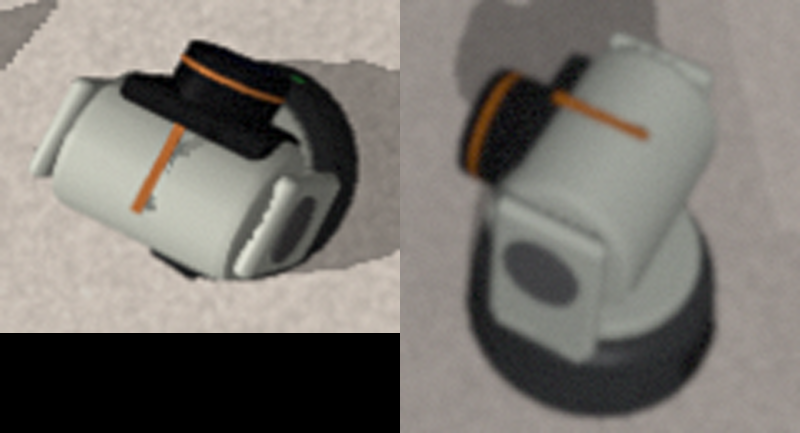

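The console crop shows the disc centred at (189,244) and the pointer line near (207,212), pointing up and slightly right. The slow-end tick is at (127,272) and the fast-end tick at (205,312). In the camera crop the orange crown stripe runs from (183,125) to (137,210) in the top view, and from (155,95) to (248,136) in the side view's own pixels. The lens ring is in front of it.

Run:
```python
from h import *
np.set_printoptions(precision=4,suppress=True)
c=calibration('top');s=calibration('side')
con=lambda x,y:(340+x/3.6,155+y/3.6)
ang=lambda d:np.degrees(np.arctan2(d[1],d[0]))
disc=onz(c,*con(189,244),.051);print('disc',disc)
z0=onz(c,*con(127,272),.046)-disc;z1=onz(c,*con(205,312),.046)-disc
a=onz(c,*con(203,222),.089);b=onz(c,*con(210,203),.089)
print('slow tick',ang(z0),'fast',ang(z1),'ptr line',ang(b-a),'tip from axis',ang(b-disc),b-disc,a-disc)
# console: joystick marks and front/back edges on panel z .045
mk=[onz(c,*con(*p),.045) for p in((531,320),(429,353),(571,423),(467,456))]
bc=sum(mk)/4;print('stick base',bc,'dist knob',np.linalg.norm((bc-disc)[:2]),'console y dir',ang(disc-bc))
print('head via top', onz(c,*con(546,374),.127))
fr=[onz(c,*con(*p),.045) for p in((14,315),(545,575))];print('front edge dir',ang(fr[0]-fr[1]))
# camera stripe
t=lambda x,y:(90+x*.3,270+y*.3);q=lambda x,y:(330+x*.3,290+y*.3)
f,e1=tri(c,t(183,125),s,q(155,95));k,e2=tri(c,t(137,210),s,q(248,136))
print('stripe f',f,e1,'b',k,e2,ang(f-k))
cap,e=tri(c,(158,142),s,(194,319));print('cap',cap,e, onz(c,158,142,.13))
# red top-view bottle
st=manip.read_state();Rm=R.from_quat(st['eef_rot']).as_matrix();print('tool x',ang(Rm[:,0]),'y',ang(Rm[:,1]),st['joint_pos'])
# base silhouette
print('lens ring top', [onz(c,*t(*p),.13) for p in((182,57),(285,103))])
```

```text
disc [ 0.5435 -0.2094  0.051 ]
slow tick 113.42827440585066 fast -166.9459502132755 ptr line -21.084276042598997 tip from axis -21.564625208266214 [ 0.0158 -0.0062  0.038 ] [ 0.0053 -0.0022  0.038 ]
stick base [ 0.4619 -0.3812  0.045 ] dist knob 0.1901818800571583 console y dir 64.5801162611168
head via top [ 0.4613 -0.3781  0.127 ]
front edge dir 63.32739550742972
stripe f [0.3754 0.2477 0.1576] 0.0017678850141792382 b [0.3307 0.2695 0.1577] 0.0006623538400719683 -26.048184141239116
cap [0.6922 0.2495 0.1235] 0.0034465759990759915 [0.6881 0.2468 0.13  ]
tool x 20.159237991538852 y -69.84074208336261 [-1.3451  0.2212  1.5275 -0.      1.3947 -0.1261]
lens ring top [array([0.4116, 0.2604, 0.13  ]), array([0.3861, 0.2029, 0.13  ])]
```

{"name": "move_arm", "arguments": {"increments": [{"travel": [0.876,-0.481,0],"spin": 0,"claw": 1},{"travel": [0.876,-0.481,0],"spin": 0,"claw": 1},{"travel": [0.876,-0.481,0],"spin": 0,"claw": 1},{"travel": [0.876,-0.481,0],"spin": 0,"claw": 1},{"travel": [0.876,-0.481,0],"spin": 0,"claw": 1},{"travel": [0.876,-0.481,0],"spin": 0,"claw": 1},{"travel": [0.876,-0.481,0],"spin": 0,"claw": 1},{"travel": [0.876,-0.481,0],"spin": 0,"claw": 1},{"travel": [0.876,-0.481,0],"spin": 0,"claw": 1},{"travel": [0.876,-0.481,0],"spin": 0,"claw": 1}]}}

```text
time_s: 1.35
tool_pos: [0.5443, -0.2085, 0.2389]
eef_rot: [0.985, 0.175, -0.0, -0.0]
wrist_force: [0.3, -0.9, 0.8]
finger_gap: 0.0853
```

{"name": "move_arm", "arguments": {"increments": [{"travel": [0,0,0],"spin": 0.83,"claw": 1},{"travel": [0,0,0],"spin": 0.83,"claw": 1},{"travel": [0,0,0],"spin": 0.83,"claw": 1},{"travel": [0,0,0],"spin": 0.83,"claw": 1},{"travel": [0,0,0],"spin": 0.83,"claw": 1},{"travel": [0,0,0],"spin": 0,"claw": 1},{"travel": [0,0,0],"spin": 0,"claw": 1},{"travel": [0,0,0],"spin": 0,"claw": 1},{"travel": [0,0,0],"spin": 0,"claw": 1},{"travel": [0,0,0],"spin": 0,"claw": 1}]}}

```text
time_s: 2.6
tool_pos: [0.5437, -0.21, 0.2393]
eef_rot: [0.983, -0.185, 0.0, 0.0]
wrist_force: [-0.2, -0.7, 0.8]
finger_gap: 0.0855
```

Run:
```python
from h import *
st=manip.read_state();w=calibration('wrist')
I=get_image('wrist')[:,:,::-1].copy()
print(st['time_s'],st['tool_pos'],st['joint_pos'],R.from_quat(st['eef_rot']).as_matrix())
for P in([.5435,-.2094,.089],[.5435+.019*.932,-.2094-.019*.363,.089]):
    p=proj(w,P);print(p);cv2.drawMarker(I,tuple(int(x) for x in p),(0,255,0),0,8)
cv2.imwrite('pics/w1.png',I)
```

```text
2.6 [ 0.54367779 -0.21001408  0.23932655] [-5.03890107e-01  1.20366805e-01  1.63967260e+00 -1.41406093e-05
  1.38149542e+00  1.43900008e+00] [[ 9.31569096e-01 -3.63564324e-01  4.39309316e-05]
 [-3.63564323e-01 -9.31569097e-01 -4.00810674e-05]
 [ 5.54967444e-05  2.13665644e-05 -9.99999998e-01]]
[312.11906975 224.77929644]
[312.10271749 198.35634255]
```

View pics/w1.png

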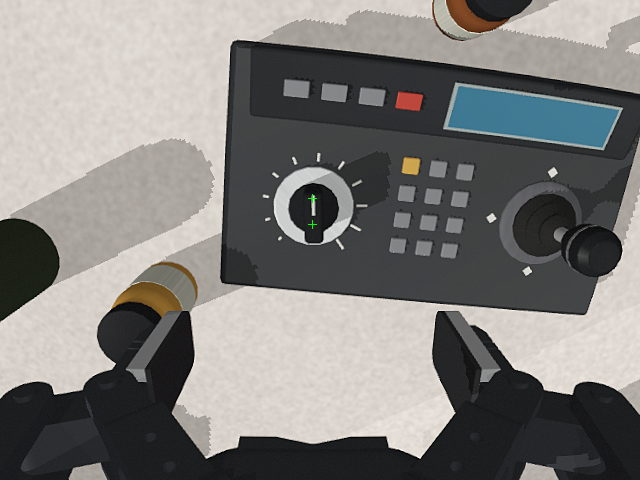

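The wrist view shows the bar from (314,194) to (314,243), centred near (314,218), upright in the picture. That is about 7 px from the predicted (312,225).

Run:
```python
from h import *
w=calibration('wrist')
print(onz(w,314,218.5,.089),onz(w,314,194,.089),onz(w,314,243,.089),onz(w,313.5,206,.051))
mk=[onz(w,*p,.045) for p in((553,172),(491,218),(527,271))];print('stick base',(mk[0]+mk[2])/2,mk)
```

```text
[ 0.54728703 -0.212298    0.089     ] [ 0.56359111 -0.2186372   0.089     ] [ 0.53041303 -0.20573774  0.089     ] [ 0.54779569 -0.21220597  0.051     ]
stick base [ 0.46470448 -0.3832225   0.045     ] [array([ 0.5030283 , -0.40309782,  0.045     ]), array([ 0.48427089, -0.34469493,  0.045     ]), array([ 0.42638067, -0.36334718,  0.045     ])]
```

{"name": "move_arm", "arguments": {"increments": [{"travel": [0.066,0.013,0.6],"spin": 0,"claw": 0.6},{"travel": [0,0,0.6],"spin": 0,"claw": 0.6},{"travel": [0,0,0.6],"spin": 0,"claw": 0.6},{"travel": [0,0,0.6],"spin": 0,"claw": 0.6},{"travel": [0,0,0.6],"spin": 0,"claw": 0.6},{"travel": [0,0,0.33],"spin": 0,"claw": 0.6},{"travel": [0,0,0],"spin": 0,"claw": 0.6},{"travel": [0,0,0],"spin": 0,"claw": 0},{"travel": [0,0,0],"spin": 0,"claw": 0},{"travel": [0,0,0],"spin": 0,"claw": 0}], "grip_force": 25}}

```text
time_s: 3.9
tool_pos: [0.5478, -0.212, 0.0745]
eef_rot: [0.983, -0.185, 0.001, 0.0]
wrist_force: [1.2, 3.3, 5.4]
finger_gap: 0.0137
```

{"name": "move_arm", "arguments": {"increments": [{"travel": [0,0,0],"spin": 0,"claw": 0},{"travel": [0,0,0],"spin": 0,"claw": 0},{"travel": [0,0,0],"spin": 0,"claw": 0},{"travel": [0,0,0],"spin": 0,"claw": 0},{"travel": [0,0,0],"spin": 0,"claw": 0},{"travel": [0,0,0],"spin": -0.5,"claw": 0},{"travel": [0,0,0],"spin": -0.5,"claw": 0},{"travel": [0,0,0],"spin": -0.5,"claw": 0},{"travel": [0,0,0],"spin": -0.5,"claw": 0},{"travel": [0,0,0],"spin": 0,"claw": 0}]}}

```text
time_s: 5.15
tool_pos: [0.5479, -0.211, 0.0745]
eef_rot: [1.0, -0.011, 0.001, -0.0]
wrist_force: [1.3, 4.9, 7.2]
finger_gap: 0.0134
```

{"name": "move_arm", "arguments": {"increments": [{"travel": [0,0,0],"spin": -0.9,"claw": 0},{"travel": [0,0,0],"spin": -0.9,"claw": 0},{"travel": [0,0,0],"spin": -0.9,"claw": 0},{"travel": [0,0,0],"spin": -0.9,"claw": 0},{"travel": [0,0,0],"spin": -0.9,"claw": 0},{"travel": [0,0,0],"spin": -0.9,"claw": 0},{"travel": [0,0,0],"spin": -0.9,"claw": 0},{"travel": [0,0,0],"spin": -0.9,"claw": 0},{"travel": [0,0,0],"spin": -0.9,"claw": 0},{"travel": [0,0,0],"spin": 0,"claw": 0}]}}

```text
time_s: 6.4
tool_pos: [0.5458, -0.2083, 0.0744]
eef_rot: [0.767, 0.641, 0.001, -0.003]
wrist_force: [-7.4, 15.0, 18.5]
finger_gap: 0.0136
```

```bash
python3 -c "
from h import *
s=manip.read_state();m=R.from_quat(s['eef_rot']).as_matrix();print(np.degrees(np.arctan2(m[1,0],m[0,0])),s['wrist_force'],s['ft_torque'],s['joint_pos'],s['tool_pos'])"
```

```text
79.79073761200635 [-7.35773317 15.02761638 18.53629692] [ 2.5970881   1.26433832 -0.01117511] [-0.50168935  0.30033745  1.76043925  0.00425203  1.08596921 -0.32550508] [ 0.5457673  -0.20830686  0.07439502]
```

{"name": "move_arm", "arguments": {"increments": [{"travel": [0.02,-0.01,-0.02],"spin": -0.6,"claw": 0},{"travel": [0.0,0,-0.02],"spin": -0.6,"claw": 0},{"travel": [0,0,0],"spin": -0.6,"claw": 0},{"travel": [0,0,0],"spin": -0.6,"claw": 0},{"travel": [0,0,0],"spin": -0.6,"claw": 0},{"travel": [0,0,0],"spin": -0.2,"claw": 0},{"travel": [0,0,0],"spin": 0,"claw": 0},{"travel": [0,0,0],"spin": 0,"claw": 0},{"travel": [0,0,0],"spin": 0,"claw": 0},{"travel": [0,0,0],"spin": 0,"claw": 0}]}}

```text
time_s: 7.65
tool_pos: [0.5442, -0.2083, 0.0745]
eef_rot: [0.561, 0.827, 0.0, -0.003]
wrist_force: [-7.6, 8.1, 7.7]
finger_gap: 0.0134
```

```bash
cat > s.py <<'E'
from h import *
s=manip.read_state();m=R.from_quat(s['eef_rot']).as_matrix();print(s['time_s'],np.degrees(np.arctan2(m[1,0],m[0,0])),s['wrist_force'],s['ft_torque'],s['joint_efforts'][5],s['tool_pos'],s['finger_gap'])
E
python3 s.py
```

```text
7.65 111.68181593227281 [-7.62328785  8.0873578   7.71695702] [1.47147573 1.05449708 0.03980127] 0.02594835532363504 [ 0.54422008 -0.20832641  0.07450403] 0.013435584498966915
```

{"name": "move_arm", "arguments": {"increments": [{"travel": [0,0,0],"spin": -0.1,"claw": 0},{"travel": [0.0,0,0],"spin": -0.1,"claw": 0},{"travel": [0,0,0],"spin": -0.1,"claw": 0},{"travel": [0,0,0],"spin": -0.1,"claw": 0},{"travel": [0,0,0],"spin": -0.1,"claw": 0},{"travel": [0,0,0],"spin": -0.1,"claw": 0},{"travel": [0,0,0],"spin": 0,"claw": 0},{"travel": [0,0,0],"spin": 0,"claw": 0},{"travel": [0,0,0],"spin": 0,"claw": 0},{"travel": [0,0,0],"spin": 0,"claw": 0}]}}

```text
time_s: 8.9
tool_pos: [0.5442, -0.2086, 0.0746]
eef_rot: [0.519, 0.855, 0.001, -0.003]
wrist_force: [-7.1, 7.0, 7.8]
finger_gap: 0.0137
```

```bash
python3 s.py
```

```text
8.9 117.47879078074477 [-7.13435323  6.97044209  7.82529949] [ 1.33132757  1.12097971 -1.48190939] -1.45555280148983 [ 0.54423368 -0.20859883  0.07460701] 0.013656114414263011
```

{"name": "move_arm", "arguments": {"increments": [{"travel": [0,0,0],"spin": 0,"claw": 0.6},{"travel": [0.0,0,0],"spin": 0,"claw": 0.6},{"travel": [0,0,0],"spin": 0,"claw": 0.6},{"travel": [0,0,0],"spin": 0,"claw": 0.6},{"travel": [0,0,-0.2],"spin": 0,"claw": 0.6},{"travel": [0,0,-0.6],"spin": 0,"claw": 0.6},{"travel": [0,0,-0.6],"spin": 0,"claw": 1},{"travel": [0,0,-0.6],"spin": 0,"claw": 1},{"travel": [0,0,-0.6],"spin": 0,"claw": 1},{"travel": [0,0,0],"spin": 0,"claw": 1}]}}

```text
time_s: 10.15
tool_pos: [0.5481, -0.2117, 0.2088]
eef_rot: [0.518, 0.856, 0.0, 0.003]
wrist_force: [0.3, -0.8, -0.8]
finger_gap: 0.0854
```

{"name": "move_arm", "arguments": {"increments": [{"travel": [-0.464,-0.607,0],"spin": 0,"claw": 1},{"travel": [-0.464,-0.607,0],"spin": 0,"claw": 1},{"travel": [-0.464,-0.607,0],"spin": 0,"claw": 1},{"travel": [-0.464,-0.607,0],"spin": 0,"claw": 1},{"travel": [-0.464,-0.607,0],"spin": 0,"claw": 1},{"travel": [0,0,0],"spin": -0.734,"claw": 1},{"travel": [0,0,0],"spin": -0.734,"claw": 1},{"travel": [0,0,0],"spin": -0.734,"claw": 1},{"travel": [0,0,0],"spin": -0.734,"claw": 1},{"travel": [0,0,0],"spin": -0.734,"claw": 1}]}}

```text
time_s: 11.4
tool_pos: [0.4651, -0.3835, 0.2035]
eef_rot: [0.22, 0.976, 0.001, -0.001]
wrist_force: [-0.2, -0.3, -0.0]
finger_gap: 0.0856
```

Run:
```python
from h import *
exec(open('s.py').read())
w=calibration('wrist');I=get_image('wrist')[:,:,::-1].copy();J=get_image('top')[:,:,::-1];cv2.imwrite('pics/top1.png',J)
for P in([.463,-.3815,.131],[.463,-.3815,.115]):
    p=proj(w,P);print(p);cv2.drawMarker(I,tuple(int(x) for x in p),(0,255,0),0,8)
cv2.imwrite('pics/w2.png',np.hstack([cv2.resize(I,(480,360)),J[150:325,90:290][::1,::1].repeat(1,0)[:, :, :] if 0 else cv2.resize(J[155:320,340:540],(320,264))[:360] .copy().__class__(shape=(0,)) if 0 else cv2.copyMakeBorder(cv2.resize(J[155:320,340:540],(320,264)),0,96,0,0,0)]))
```

```text
11.4 154.59331622410244 [-0.20465648 -0.31263053 -0.02026015] [-0.02565988  0.08289868  0.04055699] 1.3598361611366272 [ 0.46510297 -0.38348821  0.20349872] 0.08556739178757913
[313.77276863 250.67498533]
[313.70350059 241.46262889]
```

View pics/w2.png

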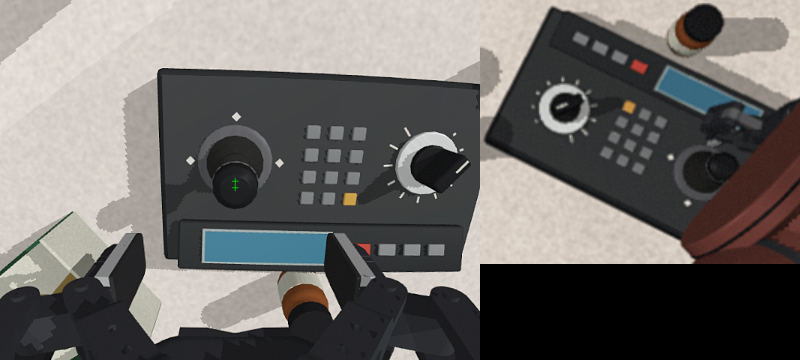

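The stick head appears at (313,248) in the full wrist frame, on the predicted mark. The knob bar now points down-left, towards the slow-end tick.

{"name": "move_arm", "arguments": {"increments": [{"travel": [0.05,0.02,0.3],"spin": 0.04,"claw": 0.8},{"travel": [0,0,0.4],"spin": 0,"claw": 0.8},{"travel": [0,0,0.4],"spin": 0,"claw": 0.8},{"travel": [0,0,0.4],"spin": 0,"claw": 0.8},{"travel": [0,0,0.4],"spin": 0,"claw": 0.8},{"travel": [0,0,0.05],"spin": 0,"claw": 0.65},{"travel": [0,0,0],"spin": 0,"claw": 0.65},{"travel": [0,0,0],"spin": 0,"claw": 0.65},{"travel": [0,0,0],"spin": 0,"claw": 0.65},{"travel": [0,0,0],"spin": 0,"claw": 0.65}]}}

```text
time_s: 12.75
tool_pos: [0.464, -0.3822, 0.1079]
eef_rot: [0.225, 0.974, -0.0, 0.0]
wrist_force: [0.2, -0.4, -0.4]
finger_gap: 0.0556
```

```bash
cat > pan.py <<'E'
import sys
from h import *
# stripe mask in both views -> bearing; view crop optional
def stripe(n,roi,img):
    x0,y0,x1,y1=roi;h=cv2.cvtColor(img[y0:y1,x0:x1],cv2.COLOR_RGB2HSV)
    m=((h[...,0]>4)&(h[...,0]<20)&(h[...,1]>110)&(h[...,2]>90)).astype(np.uint8)
    k,l,st,ce=cv2.connectedComponentsWithStats(m,connectivity=8);out=[]
    for i in range(1,k):
        if st[i,4]<12: continue
        p=np.argwhere(l==i)[:,::-1].astype(float);c=p.mean(0);d=np.linalg.svd(p-c)[2][0] if len(p)<2000 else 0
        t=(p-c)@d;out.append((st[i,4],c+d*t.min()+[x0,y0],c+d*t.max()+[x0,y0]))
    return out
def run(tag):
    r=[]
    for n,roi in(('top',(90,265,215,370)),('side',(320,280,450,430))):
        img=get_image(n);cv2.imwrite(f'pics/{n}_{tag}.png',img[:,:,::-1]);r.append(stripe(n,roi,img))
    c,s=calibration('top'),calibration('side')
    for a in r: print([(int(o[0]),o[1].round(1),o[2].round(1)) for o in a])
    best=[]
    for a in r[0]:
        e=[onz(c,*a[1],.1577),onz(c,*a[2],.1577)]
        f,k=(e if e[0][0]>e[1][0] else e[::-1])
        print('top-line at z.1577: bearing',np.degrees(np.arctan2(*(f-k)[1::-1])),'f',f.round(4),'b',k.round(4))
    for a in r[1]:
        e=[onz(s,*a[1],.1577),onz(s,*a[2],.1577)]
        f,k=(e if e[0][0]>e[1][0] else e[::-1])
        print('side-line at z.1577: bearing',np.degrees(np.arctan2(*(f-k)[1::-1])),'f',f.round(4),'b',k.round(4))
run(sys.argv[1])
E
python3 s.py; python3 pan.py p0
```

```text
12.75 153.95552229408753 [ 0.17533326 -0.41589438 -0.44143721] [-0.02082944 -0.01375587 -0.02194847] 0.00015962326415319694 [ 0.46402395 -0.38220187  0.10787883] 0.05558409894068894
[(65, array([143.8, 287.4]), array([172.7, 300.7])), (91, array([143.6, 307.3]), array([130.4, 332.7]))]
[(55, array([360.5, 313.8]), array([350. , 337.6])), (73, array([376.3, 318.4]), array([402.9, 330.2]))]
top-line at z.1577: bearing 65.37343907001687 f [0.41   0.2512 0.1577] b [0.3861 0.1993 0.1577]
top-line at z.1577: bearing -25.27827636820182 f [0.3749 0.25   0.1577] b [0.3309 0.2707 0.1577]
side-line at z.1577: bearing 74.60250204282384 f [0.4174 0.2917 0.1577] b [0.4031 0.2399 0.1577]
side-line at z.1577: bearing -26.0026854953715 f [0.3766 0.2475 0.1577] b [0.3334 0.2686 0.1577]
```

{"name": "move_arm", "arguments": {"increments": [{"travel": [0,0.3,0],"spin": 0,"claw": 0.65},{"travel": [0,0.3,0],"spin": 0,"claw": 0.65},{"travel": [0,0,0],"spin": 0,"claw": 0.65},{"travel": [0,0,0],"spin": 0,"claw": 0.65},{"travel": [0,0,0],"spin": 0,"claw": 0.65},{"travel": [0,0,0],"spin": 0,"claw": 0.65},{"travel": [0,0,0],"spin": 0,"claw": 0.65},{"travel": [0,0,0],"spin": 0,"claw": 0.65},{"travel": [0,0,0],"spin": 0,"claw": 0.65},{"travel": [0,0,0],"spin": 0,"claw": 0.65}]}}

```text
time_s: 14.1
tool_pos: [0.477, -0.355, 0.1073]
eef_rot: [0.225, 0.974, 0.0, -0.0]
wrist_force: [-1.0, -2.0, 1.8]
finger_gap: 0.0558
```

```bash
python3 s.py; python3 pan.py p1
python3 - <<'E'
from h import *
P=[]
for n,(x0,y0,x1,y1) in(('top',(140,122,180,165)),('side',(178,305,215,335))):
    g=cv2.imread(f'pics/{n}_p0.png')[y0:y1,x0:x1];m=(g.max(2)<45).astype(np.uint8)
    k,l,st,ce=cv2.connectedComponentsWithStats(m);i=1+st[1:,4].argmax();P.append(ce[i]+[x0,y0]);print(n,st[i],P[-1],onz(calibration(n),*P[-1],.12))
print(tri(calibration('top'),P[0],calibration('side'),P[1]))
E
```

```text
14.1 153.95718246556402 [-1.01857897 -2.04047638  1.81552053] [-4.54375714e-01  2.12810035e-01  1.16061357e-04] 0.0027707319532055408 [ 0.47695593 -0.35500116  0.10728378] 0.055759510521053074
[(59, array([138.7, 287.1]), array([169.7, 295.9])), (92, array([140.5, 305.8]), array([131., 333.]))]
[(61, array([349.7, 345.6]), array([357.7, 317.6])), (76, array([375., 321.]), array([403.1, 329.6]))]
top-line at z.1577: bearing 74.04674134307726 f [0.4105 0.2604 0.1577] b [0.3946 0.2048 0.1577]
top-line at z.1577: bearing -16.79944113521265 f [0.3775 0.2555 0.1577] b [0.3304 0.2697 0.1577]
side-line at z.1577: bearing 80.79561413639045 f [0.4168 0.3077 0.1577] b [0.4072 0.2489 0.1577]
side-line at z.1577: bearing -16.794855083170653 f [0.3786 0.2535 0.1577] b [0.333  0.2673 0.1577]
top [  6   8  25  24 485] [157.87835052 141.6371134 ] [0.69240554 0.25064499 0.12      ]
side [  4   4  26  23 472] [194.66313559 320.16737288] [0.69370425 0.24867718 0.12      ]
(array([0.69238004, 0.2501612 , 0.1216321 ]), np.float64(0.0010675285880692373))
```

{"name": "move_arm", "arguments": {"increments": [{"travel": [0,0,0],"spin": 0,"claw": 0.65},{"travel": [0,0,0],"spin": 0,"claw": 0.65},{"travel": [0,0,0],"spin": 0,"claw": 0.65},{"travel": [0,0,0],"spin": 0,"claw": 0.65},{"travel": [0,0,0],"spin": 0,"claw": 0.65},{"travel": [0,0,0],"spin": 0,"claw": 0.65},{"travel": [0,0,0],"spin": 0,"claw": 0.65},{"travel": [0,0,0],"spin": 0,"claw": 0.65},{"travel": [0,0,0],"spin": 0,"claw": 0.65},{"travel": [0,0,0],"spin": 0,"claw": 0.65}]}}

```text
time_s: 15.45
tool_pos: [0.477, -0.355, 0.1073]
eef_rot: [0.225, 0.974, 0.0, 0.0]
wrist_force: [-0.8, -0.6, 1.4]
finger_gap: 0.0556
```

```bash
python3 s.py; python3 pan.py p2
```

```text
15.45 153.9556072730551 [-0.76018659 -0.59770762  1.37747109] [-0.36562375  0.2292578   0.02384134] 0.0028269738686503842 [ 0.47698151 -0.35500677  0.10728809] 0.05555095890122181
[(57, array([132. , 287.9]), array([164. , 290.9])), (94, array([137.2, 305. ]), array([133. , 333.2]))]
[(77, array([355.8, 323. ]), array([352.3, 354. ])), (75, array([373.9, 323.7]), array([403. , 327.8]))]
top-line at z.1577: bearing 84.34517072108353 f [0.4091 0.2721 0.1577] b [0.4035 0.2153 0.1577]
top-line at z.1577: bearing -5.572075621058867 f [0.3789 0.2614 0.1577] b [0.3301 0.2661 0.1577]
side-line at z.1577: bearing 88.23768998912428 f [0.4118 0.3234 0.1577] b [0.4099 0.2607 0.1577]
side-line at z.1577: bearing -4.986987276389585 f [0.3802 0.2594 0.1577] b [0.3331 0.2635 0.1577]
```

{"name": "move_arm", "arguments": {"increments": [{"travel": [0,-0.3,0],"spin": 0,"claw": 0.65},{"travel": [0,-0.3,0],"spin": 0,"claw": 0.65},{"travel": [0,0,0],"spin": 0,"claw": 0.65},{"travel": [0,0,0],"spin": 0,"claw": 0.65},{"travel": [0,0,0],"spin": 0,"claw": 0.65},{"travel": [0,0,0],"spin": 0,"claw": 0.65},{"travel": [0,0,0],"spin": 0,"claw": 0.65},{"travel": [0,0,0],"spin": 0,"claw": 0.65},{"travel": [0,0,0],"spin": 0,"claw": 0.65},{"travel": [0,0,0],"spin": 0,"claw": 0.65}]}}

```text
time_s: 16.8
tool_pos: [0.4638, -0.3819, 0.1073]
eef_rot: [0.225, 0.974, 0.0, 0.0]
wrist_force: [0.1, 0.4, -0.6]
finger_gap: 0.0555
```

```bash
python3 s.py; python3 pan.py p3
```

```text
16.8 153.95449784150014 [ 0.08281469  0.38511538 -0.5745001 ] [-0.02991429  0.01837634 -0.01917461] 4.486992793317768e-05 [ 0.46378323 -0.38194762  0.10730715] 0.05551655410505295
[(61, array([131. , 288.7]), array([162. , 290.2])), (93, array([137.1, 305.9]), array([134.4, 334. ]))]
[(74, array([374.9, 323.6]), array([404. , 327.1])), (78, array([355.9, 324. ]), array([353.2, 354. ]))]
top-line at z.1577: bearing 86.86441421177943 f [0.4077 0.2738 0.1577] b [0.4047 0.2189 0.1577]
top-line at z.1577: bearing -2.6875416414507045 f [0.3773 0.2614 0.1577] b [0.3285 0.2637 0.1577]
side-line at z.1577: bearing -3.6044118905112477 f [0.3786 0.2589 0.1577] b [0.3315 0.2619 0.1577]
side-line at z.1577: bearing 88.99874858047187 f [0.4105 0.3232 0.1577] b [0.4095 0.2628 0.1577]
```

The lens is about 1° short of the bottle, so I'll give the stick one small tap.

{"name": "move_arm", "arguments": {"increments": [{"travel": [0,0.23,0],"spin": 0,"claw": 0.65},{"travel": [0,0.23,0],"spin": 0,"claw": 0.65},{"travel": [0,0,0],"spin": 0,"claw": 0.65},{"travel": [0,-0.23,0],"spin": 0,"claw": 0.65},{"travel": [0,-0.23,0],"spin": 0,"claw": 0.65},{"travel": [0,0,0],"spin": 0,"claw": 0.65},{"travel": [0,0,0],"spin": 0,"claw": 0.65},{"travel": [0,0,0],"spin": 0,"claw": 0.65},{"travel": [0,0,0],"spin": 0,"claw": 0.65},{"travel": [0,0,0],"spin": 0,"claw": 0.65}]}}

```text
time_s: 18.15
tool_pos: [0.4639, -0.3818, 0.1073]
eef_rot: [0.225, 0.974, 0.0, 0.0]
wrist_force: [0.4, -0.2, -0.9]
finger_gap: 0.0555
```

```bash
python3 s.py; python3 pan.py p4
```

```text
18.15 153.9730287855666 [ 0.40959657 -0.20858136 -0.93006551] [0.05626773 0.03035273 0.05004789] 0.0002347854842810193 [ 0.46390623 -0.38178183  0.10733375] 0.05549378086592335
[(67, array([130. , 288.8]), array([163. , 290.1])), (93, array([136.8, 305.9]), array([134.5, 334. ]))]
[(71, array([374.9, 323.8]), array([404. , 326.9])), (79, array([355.9, 325. ]), array([353.4, 355. ]))]
top-line at z.1577: bearing 87.39619253711773 f [0.4076 0.2756 0.1577] b [0.4049 0.2171 0.1577]
top-line at z.1577: bearing -1.767794618558706 f [0.3774 0.262  0.1577] b [0.3285 0.2635 0.1577]
side-line at z.1577: bearing -2.500182004375347 f [0.3786 0.2594 0.1577] b [0.3315 0.2614 0.1577]
side-line at z.1577: bearing 89.44855430062978 f [0.41   0.3251 0.1577] b [0.4094 0.2649 0.1577]
```

{"name": "move_arm", "arguments": {"increments": [{"travel": [0,0,-0.2],"spin": 0,"claw": 0.9},{"travel": [0,0,-0.5],"spin": 0,"claw": 0.9},{"travel": [0,0,-0.8],"spin": 0,"claw": 0.9},{"travel": [0,0,-0.8],"spin": 0,"claw": 0.9},{"travel": [0.8,0,-0.4],"spin": 0,"claw": 0.9},{"travel": [0.8,0,0],"spin": 0,"claw": 0.9},{"travel": [0,-0.8,0],"spin": 0,"claw": 0.9},{"travel": [0,-0.8,0],"spin": 0,"claw": 0.9},{"travel": [0,-0.8,0],"spin": 0,"claw": 0.9},{"travel": [0,0,0],"spin": 0,"claw": 0.9}]}}

```text
time_s: 19.5
tool_pos: [0.3379, -0.4568, 0.2431]
eef_rot: [0.227, 0.974, -0.001, 0.0]
wrist_force: [0.2, 0.3, -0.8]
finger_gap: 0.0763
```

```bash
python3 s.py; python3 pan.py p5
python3 - <<'E'
import cv2,numpy as np
t=cv2.imread('pics/top_p5.png');o=np.zeros((560,800,3),np.uint8)
o[:264,:320]=cv2.resize(t[120:285,90:290],(320,264));o[:264,320:640]=cv2.resize(t[155:320,340:540],(320,264))
o[270:550,:280]=cv2.resize(t[187:257,358:428],(280,280),interpolation=cv2.INTER_CUBIC)
o[270:550,290:650]=cv2.resize(t[120:360,90:398],(360,280))
cv2.imwrite('pics/fin.png',o)
E
```

```text
19.5 153.77332099527274 [ 0.15895927  0.33036335 -0.78732062] [ 0.02545345  0.01156154 -0.03817788] -0.274318540468812 [ 0.33791271 -0.45679029  0.2431267 ] 0.07632286424524998
[(60, array([130. , 288.7]), array([161. , 290.1])), (94, array([136.8, 305.9]), array([134.5, 334. ]))]
[(72, array([374.9, 323.8]), array([404. , 326.9])), (79, array([355.9, 325. ]), array([353.4, 356. ]))]
top-line at z.1577: bearing 87.05014551932294 f [0.4077 0.2756 0.1577] b [0.4049 0.2207 0.1577]
top-line at z.1577: bearing -1.615209144553979 f [0.3774 0.2621 0.1577] b [0.3285 0.2635 0.1577]
side-line at z.1577: bearing -2.506485001031493 f [0.3786 0.2593 0.1577] b [0.3315 0.2614 0.1577]
side-line at z.1577: bearing 89.58560409755263 f [0.4099 0.3268 0.1577] b [0.4095 0.2649 0.1577]
```

View pics/fin.png

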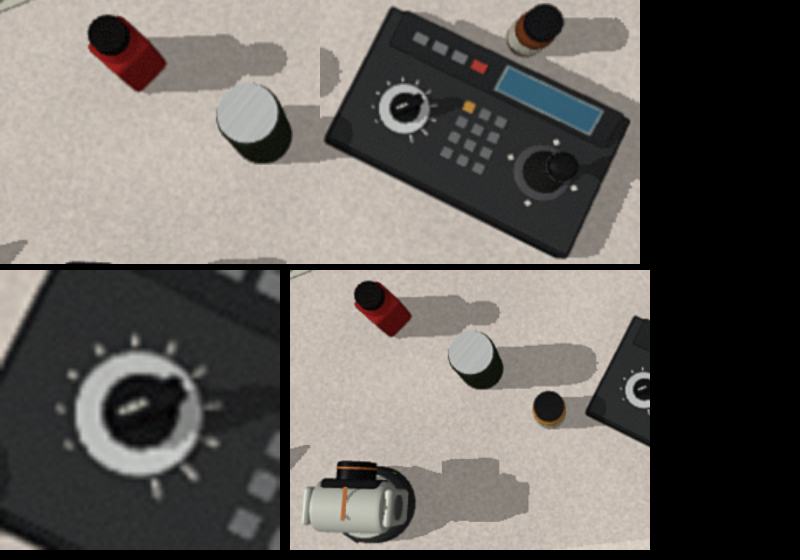

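Run:
```python
from h import *
c=calibration('top');g=cv2.imread('pics/top_p5.png')[210:232,380:404].min(2).astype(float)
# white line within the dark bar
m=(g>75).astype(np.uint8);k,l,st,ce=cv2.connectedComponentsWithStats(m,connectivity=8)
for i in range(1,k):
    if st[i,4]<4 or st[i,4]>60: continue
    p=np.argwhere(l==i)[:,::-1].astype(float);wt=g[l==i];q=np.array([onz(c,*(x+[380,210]),.089)[:2] for x in p])
    mu=np.average(q,axis=0,weights=wt);d=np.linalg.svd((q-mu)*np.sqrt(wt)[:,None])[2][0]
    print(st[i],mu,'dir',np.degrees(np.arctan2(d[1],d[0]))%180,'from axis',np.degrees(np.arctan2(mu[1]+.2094,mu[0]-.5435)))
```

```text
[ 8  9  7  4 14] [ 0.54077938 -0.20029373] dir 111.22537488046294 from axis 106.63421859329662
[14 10 10 12 35] [ 0.52554962 -0.21999959] dir 146.79175249904 from axis -149.43841425297475
```

```bash
python3 -c "
from plant import manip
print(manip.finish_job())"
```

```text
the job is handed in; nothing more can be done
None
```

I turned the pan-speed knob to its slow stop and swung the camera left to the red sauce bottle. I handed the job in at about 20 s, with the arm clear of everything.

- **Knob:** I gripped the bar and turned it anticlockwise about 135°. It then resisted with about 1.5 N m, far above its 0.035 N m friction, so it was at the stop. The last picture shows the pointer line at about 111°, and the slow-end tick measures about 113°. That difference is within pixel error.
- **Joystick:** With the open fingers around the head, I pushed it left for about 2.7 s and let it go. The lens was then about 1° short, so I gave the stick one short tap more. The last picture shows the stick upright again.
- **Camera aim:** The line of sight started at about -25.5°, and the bottle lies at about -2.0°. The last readings were -1.6° (top view), -2.5° (side view) and -2.9° (lens ring). They disagree by about 1.3° but bracket the target.
- **Other objects:** I never touched the camera, and in the last top view the bottle, jars and tea can look unmoved. The wrist force read at the end of each move stayed below about 25 N.

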